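Draw the bottle box out of its bay with the pull hook

ROBOT

A 6-joint arm with a two-finger parallel gripper is mounted at the origin on the work surface; the furniture and walls round the work are solid. World frame = base frame: x ahead of the robot, y to its left, z up, the work surface at z = 0. Lengths are in m, angles in degrees, forces in N, time in s.
With the tool pointing down it reaches from about 0.275 to 0.775 m from the base axis. Payload 14.6 kg.
Tool frame: the origin (TCP) lies midway between the tips of the shut fingers; the grasp point (between the pads) lies 19 mm behind it; z points along the fingers, y is the direction in which the jaws open and shut (so a half turn about z gives the same grasp; the last joint's range is limited). The gripper opens to 85 mm and grips with 20 to 120 N. Pads are 22 mm wide; open, the fingers measure 114 mm over their backs; the gripper's body (76 mm by 85 mm) begins 54 mm behind the grasp point. The pads swing forward as they close: fully open they stand 13 mm farther back than shut.
Start: joints at [54.872, 15.075, -2.767, 72.158, 0, 81.102], TCP at [0.232, 0.471, 0.231] pointing down, gripper open.
Joint ranges: [-151.79, 151.79], [-50.71, 97.33], [-67.44, 78.34], [-121.81, 120.89], [-77.56, 73.72], [-180, 180]. Speed limits (degrees/s): [108.29, 108.29, 147.25, 159.86, 180, 180].

INTERFACE

Orientations are given as [roll, pitch, yaw] about the fixed x, y, z axes, in that order (R = Rz(yaw) Ry(pitch) Rx(roll)).
In Python, from plant import arm gives the robot as it stands. The module is installed in compiled form; this text tells all that it offers.
- The arm moves only by the shell command python3 -m jog 'ROWS'. ROWS is JSON, a list of rows, each an object of numbers: "x", "y", "z": the shift along the tool's x, y, z in m; "wx", "wy", "wz": the turn, a rotation vector about the tool's x, y, z in rad; "hand": the opening in per cent of the stroke, from 0 (shut) to 100 (fully open). A call has 1 to 8 rows; each row shifts and turns the commanded pose from where the row before left it, along the tool's axes as they then stand; what a row does not reach is not made up. A row lasts 1/12 s, in which the tool goes at most 41.7 mm and 7.16 degrees, less where a joint would pass 70% of its speed; a pose out of reach is approached as far as the arm can. A call is refused whole if a number of a shift passes 0.0417 or a number of a turn 0.125, either way. A call with a gripper value outside its range is refused whole. The fingers move at their own pace and stop on an object; the grip force is fixed at half the most. Time passes only in rows, so rows that do not move let the fingers close. It gives the time, the measured TCP pose, the force and the opening at its end, in the units of the state.
- arm.get_state(): the state, without advancing time (a new reading comes with each control period).
- arm.grab_frame(name): name is "scene" or "top" or "wrist"; returns the picture (420x560x3 uint8, red, green, blue); there is no depth.
- arm.camera_model(name): a dict with "fov_y" (degrees; the focal length in pixels is half the picture's height over the tangent of half this angle, whatever the lens; pixels are square), "cx", "cy" (the principal point, pixels), "R" (3x3) and "t" (3): a world point X has camera coordinates R X + t. Camera axes: x right, y down, z forward; pixel columns grow to the right and rows downward; lengths in m; the calibration is good to about 2 mm. A picture is of the moment at which its call begins: read the wrist's pose just before it. camera_model takes no time and is no camera call; for the wrist camera it gives the pose at the moment of the call.
- arm.sign_off(): hands the job in, once; it reports no verdict.
The state is a dict: "time": time; "joints": joint angles; "qd": joint speeds; "joint_torque": joint torques, N m; "ee_pos": TCP position; "ee_rot": TCP orientation; "ft_force": force on the tool from outside, world axes, zero at the start; "ft_torque": the same for the moment, N m; "grip_width": finger opening in m.
Only numpy, scipy, OpenCV 4.12 (cv2) and the standard library are available. Lean on these libraries where they do the work, as an engineer would, in place of code of your own. Each camera call takes 0.05 s, during which the arm holds its last target. There are 200 camera calls.

TASK

Take the blue-handled pull hook from its rest, lower its tip into the pull ring of the box with the brown bottles, and use it to drag that box about 60 mm straight out of its bay. Then lift the hook clear and lay it back on its rest the way it lay. Do not touch the bottle box with the gripper, and leave the label box beside it where it is.

Things in the scene. Friction and masses are not known exactly. Their poses are not given: they have to be found in the camera images.
- hook_grip (a point): Centre of the pull hook's handle, a blue bar 100 long (x), 18 wide (y), 24 high (z), lying level 63 mm above z = 0. x points to the hook end, z up. Grasp here from above across the width: 60 mm is free between the saddles, 40 mm below this point. An 8 mm steel shank leaves the handle's front at half height and turns straight down 78 mm ahead of this point. 120 g.
- hook_tip (a point): Lowest point of the hook's down-turned tip (8 mm thick, round end), 78 mm ahead of and 42 mm below the centre of the handle. Same axes as hook_grip.
- bottle_ring (a point): Centre of the steel wire pull ring on the front of the bottle box; it lies level 22 mm above the grey worktop (z = 0). Opening 28 mm across, wire 6 mm thick, centre 22 mm in front of the box's front face. x points into the bay (the box is drawn out along -x), z up.
- label_ring (a point): Centre of an equal ring on the front of the label box in the other bay (a light grey box with a clear screen at its back and a white label roll in it, 105 x 116 x 62 mm, its contents to 81 mm), with the same axes. This box stays where it is.
- bottle_box: Dark grey box with a low cut front and two small brown bottles in it, 112 deep (x), 118 wide (y), 74 high (bottles to 103), 0.25 to 0.65 kg, origin under its centre, x into the bay. It slides on the grey worktop in either the left or the right bay, 6 mm play each side, of a fixed open-fronted rack 274 wide and 106 high; two white jars on the rack's rear shelf reach 140 mm.
- hook_rest (a point): Where the handle's centre belongs on the fixed grey rest, 63 mm above z = 0 (the wooden counter there is 6 mm above the grey worktop). Foot 120 x 70 mm; two saddles 26 mm long, centred 43 mm before and behind this point, tops 12 mm below it; side lips 10 mm higher leave a channel 44 mm wide. x runs along the channel, to where the hook end lies; z up.
Things that resemble listed ones, but are neither listed nor needed, are in the scene too. What is shaped like the part that bears label_ring but turquoise is not meant.

How it is judged (in metres and radians):
On the way, in this order (a step that is already met when the one before it is completed fails the run):
1. the hook's tip is down inside the bottle box's ring (horizontal distance between hook_tip and bottle_ring below 0.013 m and z of hook_tip in the frame of bottle_ring below -0.004 m and distance of bottle_ring from where it was at the start of the episode below 0.03 m), for 0.2 s.
2. the bottle box has been drawn out at least 40 mm with the hook still in its ring (horizontal distance between hook_tip and bottle_ring below 0.013 m and z of hook_tip in the frame of bottle_ring below -0.004 m and distance of bottle_ring from where it was at the start of the episode above 0.04 m), for 0.1 s.
At the end, for the whole second after the job is handed in: The bottle box stands 40 to 85 mm out of where it was, straight within 10 degrees and at rest; the label box is within 12 mm of where it was; the hook lies level on its rest, hook end as before, its handle within 22 mm of the rest's point (distance of bottle_ring from where it was at the start of the episode between 0.04 and 0.085 m and angle between the x axis of bottle_ring and the x axis of label_ring, either way round below 0.17 rad and distance of label_ring from where it was at the start of the episode below 0.012 m and distance between hook_grip and hook_rest below 0.022 m and x of hook_tip in the frame of hook_rest above 0.06 m and angle between hook_tip's own z axis and vertical below 0.12 rad and linear speed of bottle_box below 0.01 m/s); the robot touches nothing.
It fails at once if the gripper or arm touches the bottle box (contact force between any of the fingers, the arm and bottle_box above 1 N).
It fails at once if the label box is moved out of its place (distance of label_ring from where it was at the start of the episode above 0.02 m).
It also fails if it takes over 58 s, if anything falls off the work surface, if the arm or the gripper's body presses on something with over 40 N, if the wrist force passes 120 N, or if a joint passes its speed limit or range.

## Working session

There is one attempt and no reset: what is moved stays moved. The work goes in short steps, Python scripts to look and compute and a shell command to move; the robot and the scene stay as the last step left them, time stands still between calls to the robot, and variables do not carry over. Pictures are saved under pics/ and viewed, about 8 in all and at most 12, crops included, and the job is handed in when it is done.

```bash
mkdir -p pics; cat > h.py <<'E'
import numpy as np, cv2, json
from plant import arm
def cam(n):
    m=arm.camera_model(n); f=210/np.tan(np.radians(m['fov_y'])/2)
    return f,m['cx'],m['cy'],np.array(m['R']),np.array(m['t'])
def ray(c,u,v):
    f,cx,cy,R,t=c; d=R.T@np.array([(u-cx)/f,(v-cy)/f,1]); return -R.T@t,d
def onz(c,u,v,z):
    o,d=ray(c,u,v); return o+d*(z-o[2])/d[2]
def proj(c,X):
    f,cx,cy,R,t=c; p=R@np.array(X)+t; return cx+f*p[0]/p[2],cy+f*p[1]/p[2]
def snap(n,fn):
    c=cam(n); im=np.array(arm.grab_frame(n))[:,:,::-1].copy(); cv2.imwrite('pics/%s.png'%fn,im); return c,im
E
python3 - <<'E'
from h import *
for n in ('scene','top','wrist'):
    c,im=snap(n,n+'0'); print(n,c[0],(-c[3].T@c[4]).round(3),arm.camera_model(n).keys(), c[3].round(2).tolist())
a=cv2.imread('pics/scene0.png');b=cv2.imread('pics/top0.png')
s=arm.get_state();print(s['time'],s['ee_pos'],s['ee_rot'],s['grip_width'])
E
```

```text
scene 458.61086141439085 [-0.101 -0.611  0.806] dict_keys(['fov_y', 'cx', 'cy', 'R', 't']) [[0.67, -0.74, 0.01], [-0.5, -0.45, -0.74], [0.55, 0.49, -0.67]]
top 400.61262950101576 [ 0.433 -0.056  1.074] dict_keys(['fov_y', 'cx', 'cy', 'R', 't']) [[-0.02, -1.0, -0.01], [-0.99, 0.02, -0.11], [0.11, 0.0, -0.99]]
wrist 331.8442117214136 [0.156 0.507 0.373] dict_keys(['fov_y', 'cx', 'cy', 'R', 't']) [[0.44, 0.9, -0.0], [0.85, -0.42, 0.33], [0.29, -0.14, -0.95]]
0.15 [0.23193928 0.47076503 0.23094342] [-1.79955682e+02 -5.18363504e-03  1.53768390e+02] 0.08541935689940673
```

View pics/scene0.png

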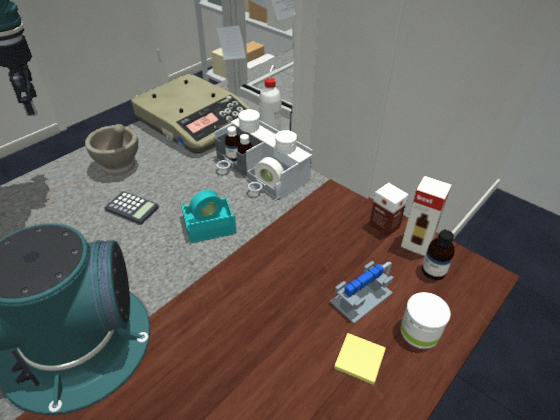

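View pics/top0.png

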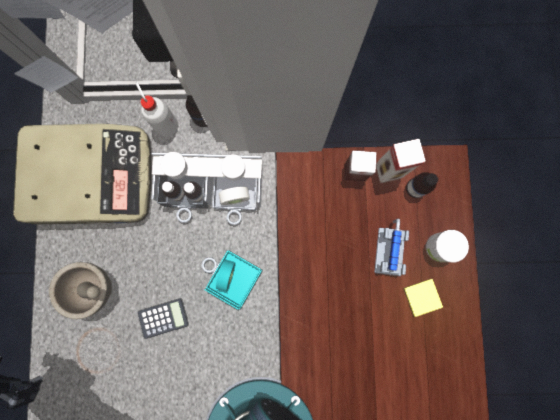

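The scene and top views show these candidates:
- **Bottle ring:** top (183,215), in front of the box with brown bottles in the left bay.
- **Label ring:** top (234,217).
- **Decoy:** a turquoise box with its ring at top (208,265).
- **Hook:** blue handle at top (397,250), with the shank pointing up the image to about (397,225).

I'll take the left-bay ring and check it in a close crop.

```bash
python3 - <<'E'
from h import *
b=cv2.imread('pics/top0.png'); c=cam('top')
hsv=cv2.cvtColor(b,cv2.COLOR_BGR2HSV)
m=cv2.inRange(hsv,(105,150,80),(125,255,255)); m[:,:350]=0
n,l,st,ce=cv2.connectedComponentsWithStats(m)
pts=np.argwhere(m>0)[:,::-1].astype(np.float32); print(len(pts),cv2.minAreaRect(pts))
r=cv2.minAreaRect(pts); box=cv2.boxPoints(r)
P=np.array([onz(c,u,v,.075)for u,v in box]);print(P.round(4), P.mean(0))
for u,v in [(183.5,215.5),(234.5,217.5)]: print(onz(c,u,v,.022))
A=cv2.resize(b[150:240,150:270],None,fx=5,fy=5,interpolation=cv2.INTER_CUBIC)
B=cv2.resize(b[205:285,365:421],None,fx=5.6,fy=5.6,interpolation=cv2.INTER_CUBIC)
H=max(A.shape[0],B.shape[0]); o=np.zeros((H,900,3),np.uint8); print(A.shape,B.shape)
out=np.zeros((450,800,3),np.uint8); out[:A.shape[0],:480]=A[:,:480]; out[:448,485:798]=B[:448,:313]
cv2.imwrite('pics/crop1.png',out)
E
```

```text
263 ((394.6626281738281, 250.08644104003906), (7.027429103851318, 38.456851959228516), 7.431407928466797)
[[ 0.416  -0.3284  0.075 ]
 [ 0.5101 -0.3458  0.075 ]
 [ 0.5074 -0.363   0.075 ]
 [ 0.4134 -0.3454  0.075 ]] [ 0.46171633 -0.34562542  0.075     ]
[0.565999   0.19215687 0.022     ]
[0.55774313 0.0570137  0.022     ]
(450, 600, 3) (448, 314, 3)
```

View pics/crop1.png

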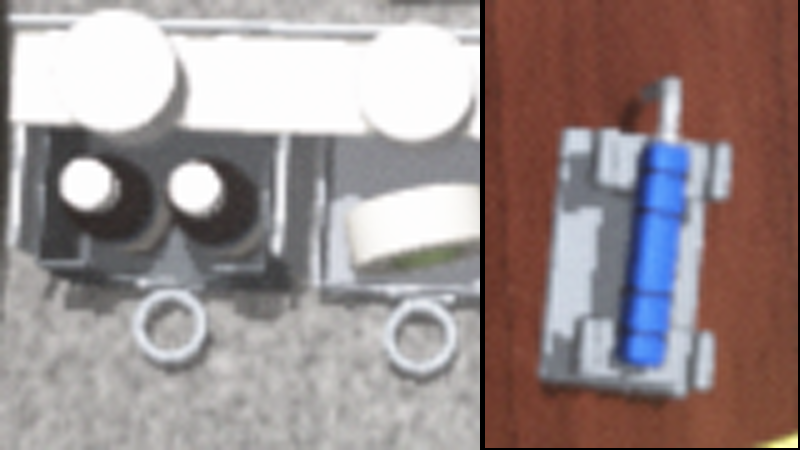

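The crop confirms it. The brown-bottle box's ring is at about (184.0,215.4), the label ring is at (234,218), and the hook's handle is at (394.7,250) with its hook end toward +x. I'll look at the rings from the wrist camera first, then go to the hook.

```bash
python3 -m jog '[{"wz":-0.0993},{"wz":-0.0993},{"wz":-0.0993},{"wz":-0.0993},{"x":-0.0238,"y":-0.0237},{"x":-0.0238,"y":-0.0237},{"x":-0.0238,"y":-0.0237},{"x":-0.0238,"y":-0.0237}]'; python3 -m jog '[{"x":-0.0238,"y":-0.0237},{"x":-0.0238,"y":-0.0237},{"x":-0.0238,"y":-0.0237},{"x":-0.0238,"y":-0.0237},{"x":-0.0238,"y":-0.0237},{"x":-0.0238,"y":-0.0237},{"x":-0.0238,"y":-0.0237},{"x":-0.0238,"y":-0.0237}]';  python3 -m jog '[{"x":0},{"x":0}]'
python3 - <<'E'
from h import *
c,im=snap('wrist','w1')
E
```

```text
validation failed for argument at $[0]...
validation failed for argument at $[0]...
validation failed for argument at $[0]...
```

View pics/w1.png

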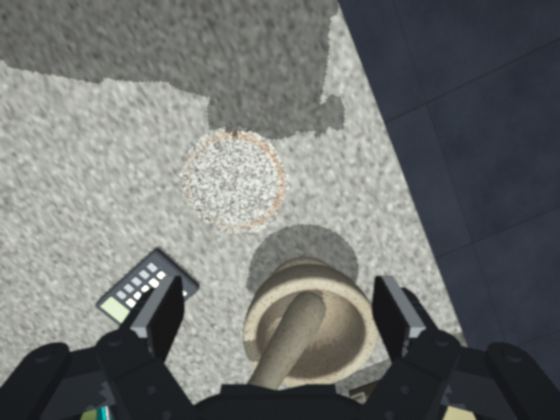

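The jog needs full rows. In this wrist view, image-down is away from the camera side, the fingers show at (160,320) and (400,320), and points under the TCP lie near the picture's centre. I'll resend with every key.

```bash
python3 -m jog '[{"x":0,"y":0,"z":0,"wx":0,"wy":0,"wz":-0.0993,"hand":100},{"x":0,"y":0,"z":0,"wx":0,"wy":0,"wz":-0.0993,"hand":100},{"x":0,"y":0,"z":0,"wx":0,"wy":0,"wz":-0.0993,"hand":100},{"x":0,"y":0,"z":0,"wx":0,"wy":0,"wz":-0.0993,"hand":100}]'; python3 -m jog '[{"x":-0.0238,"y":-0.0237}]'
```

```text
time: 0.53
ee_pos: [0.232, 0.4709, 0.2311]
ee_rot: [-180.0, -0.0, 176.8]
ft_force: [-0.5, 0.1, -0.7]
grip_width: 0.0855validation failed for argument at $[0]...
```

```bash
python3 -m jog '[{"x":-0.0238,"y":-0.0237,"z":0,"wx":0,"wy":0,"wz":0,"hand":100},{"x":-0.0238,"y":-0.0237,"z":0,"wx":0,"wy":0,"wz":0,"hand":100},{"x":-0.0238,"y":-0.0237,"z":0,"wx":0,"wy":0,"wz":0,"hand":100},{"x":-0.0238,"y":-0.0237,"z":0,"wx":0,"wy":0,"wz":0,"hand":100},{"x":-0.0238,"y":-0.0237,"z":0,"wx":0,"wy":0,"wz":0,"hand":100},{"x":-0.0238,"y":-0.0237,"z":0,"wx":0,"wy":0,"wz":0,"hand":100}]'; python3 -m jog '[{"x":-0.0238,"y":-0.0237,"z":0,"wx":0,"wy":0,"wz":0,"hand":100},{"x":-0.0238,"y":-0.0237,"z":0,"wx":0,"wy":0,"wz":0,"hand":100},{"x":-0.0238,"y":-0.0237,"z":0,"wx":0,"wy":0,"wz":0,"hand":100},{"x":-0.0238,"y":-0.0237,"z":0,"wx":0,"wy":0,"wz":0,"hand":100},{"x":-0.0238,"y":-0.0237,"z":0,"wx":0,"wy":0,"wz":0,"hand":100},{"x":-0.0238,"y":-0.0237,"z":0,"wx":0,"wy":0,"wz":0,"hand":100},{"x":0,"y":0,"z":0,"wx":0,"wy":0,"wz":0,"hand":100},{"x":0,"y":0,"z":0,"wx":0,"wy":0,"wz":0,"hand":100}]'
python3 - <<'E'
from h import *
c,im=snap('wrist','w2'); print(c)
import pickle; pickle.dump(c,open('w2.pkl','wb'))
E
```

```text
time: 1.03
ee_pos: [0.3667, 0.3189, 0.2313]
ee_rot: [-180.0, -0.0, 176.5]
ft_force: [-0.4, 0.5, -0.6]
grip_width: 0.0854
time: 1.7
ee_pos: [0.5006, 0.1686, 0.2308]
ee_rot: [-180.0, -0.0, 176.4]
ft_force: [-0.8, 0.5, -0.2]
grip_width: 0.0855
(np.float64(331.8442117214136), 277.6843511882194, 209.54565647261725, array([[ 6.23126216e-02,  9.98056427e-01,  7.10635203e-04],
       [ 9.43613310e-01, -5.91454431e-02,  3.25723407e-01],
       [ 3.25132370e-01, -1.96261146e-02, -9.45464837e-01]]), array([-0.1989352 , -0.50352569,  0.22061475]))
```

View pics/w2.png

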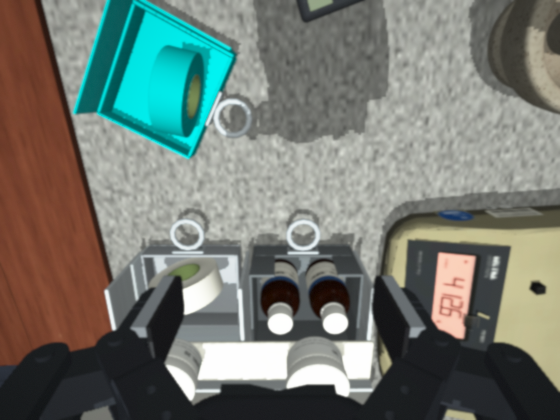

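Wrist view: the bottle ring is at about (303,234) and the label ring at about (187,234). The rack looks nearly square to the image. I'll refine the ring with a circle fit.

```bash
python3 - <<'E'
from h import *
import pickle; c=pickle.load(open('w2.pkl','rb')); im=cv2.imread('pics/w2.png')
g=cv2.cvtColor(im,cv2.COLOR_BGR2GRAY); 
for u,v in [(303,234),(187,234)]:
    G=cv2.resize(cv2.GaussianBlur(g[v-26:v+26,u-26:u+26],(3,3),0),None,fx=6,fy=6,interpolation=cv2.INTER_CUBIC)
    h=cv2.HoughCircles(G,cv2.HOUGH_GRADIENT,1.5,40,param1=120,param2=20,minRadius=66,maxRadius=112)
    for a,b,r in h[0][:3]:
        U,V=u-26+a/6-.42,v-26+b/6-.42; print(U,V,r/6,onz(c,U,V,.022))
# scanner of edges: front lip of box
p=onz(c,255,249,.03),onz(c,352,247,.03); print(p)
q=onz(c,199,342,.106),onz(c,372,343,.106); d=q[1]-q[0]; print(np.degrees(np.arctan2(-d[0],d[1])))
print(c[0]*.014/ (c[3]@np.array([.566,.192,.022])+c[4])[2])
E
```

```text
Traceback (most recent call last):
TypeError: 'NoneType' object is not subscriptable
```

```bash
python3 - <<'E'
from h import *
import pickle; c=pickle.load(open('w2.pkl','rb')); im=cv2.imread('pics/w2.png')
g=cv2.cvtColor(im,cv2.COLOR_BGR2GRAY); 
for u,v in [(303,234),(187,234)]:
    G=cv2.resize(g[v-26:v+26,u-26:u+26],None,fx=6,fy=6,interpolation=cv2.INTER_CUBIC)
    h=cv2.HoughCircles(G,cv2.HOUGH_GRADIENT_ALT,1.5,5,param1=100,param2=0.3,minRadius=60,maxRadius=120)
    if h is None: print('none'); continue
    for a,b,r in h.reshape(-1,3)[:4]:
        U,V=u-26+a/6-.42,v-26+b/6-.42; print(U,V,r/6,onz(c,U,V,.022))
for p in [(303,234),(187,234)]: print(onz(c,*p,.022))
L=cv2.createLineSegmentDetector().detect(g)[0].reshape(-1,4)
for l in L:
    if abs(l[0]-l[2])>60 and abs(l[1]-l[3])<12 and 230<l[1]<400: 
        q=[onz(c,l[0],l[1],.09),onz(c,l[2],l[3],.09)]; d=q[0]-q[1]; print(l.round(),np.degrees(np.arctan(-d[0]/d[1])))
print(c[0]*.014/ (c[3]@np.array([.566,.192,.022])+c[4])[2])
E
```

```text
303.08 226.08 17.322618 [0.55807443 0.19340745 0.022     ]
303.33 235.08 11.855489 [0.56921084 0.19327765 0.022     ]
303.33 235.08 16.14039 [0.56921084 0.19327765 0.022     ]
307.08 222.33 11.876401 [0.55378757 0.198102   0.022     ]
188.83 227.08 18.19466 [0.55115714 0.0635486  0.022     ]
185.58 234.33 11.488791 [0.55981728 0.05849033 0.022     ]
185.58 234.33 15.333717 [0.55981728 0.05849033 0.022     ]
191.58 244.33 13.260182 [0.57274523 0.06351246 0.022     ]
[0.56784164 0.19294991 0.022     ]
[0.55951151 0.06017786 0.022     ]
[299. 341. 191. 343.] -2.4467336627404994
[408. 239. 509. 245.] -7.593185392644232
12.223548081455457
```

Bottle ring comes out at (0.568, 0.193) and the bay x axis at a yaw of about −3.3°. Moving over to the hook.

```bash
python3 -m jog '[{"x":0,"y":0,"z":0,"wx":0,"wy":0,"wz":0.06,"hand":100},{"x":0,"y":0,"z":0,"wx":0,"wy":0,"wz":0.06,"hand":100},{"x":-0.004,"y":-0.0366,"z":0,"wx":0,"wy":0,"wz":0,"hand":100},{"x":-0.004,"y":-0.0366,"z":0,"wx":0,"wy":0,"wz":0,"hand":100},{"x":-0.004,"y":-0.0366,"z":0,"wx":0,"wy":0,"wz":0,"hand":100},{"x":-0.004,"y":-0.0366,"z":0,"wx":0,"wy":0,"wz":0,"hand":100},{"x":-0.004,"y":-0.0366,"z":0,"wx":0,"wy":0,"wz":0,"hand":100},{"x":-0.004,"y":-0.0366,"z":0,"wx":0,"wy":0,"wz":0,"hand":100}]' | head -3
python3 -m jog '[{"x":-0.004,"y":-0.0366,"z":0,"wx":0,"wy":0,"wz":0,"hand":100},{"x":-0.004,"y":-0.0366,"z":0,"wx":0,"wy":0,"wz":0,"hand":100},{"x":-0.004,"y":-0.0366,"z":0,"wx":0,"wy":0,"wz":0,"hand":100},{"x":-0.004,"y":-0.0366,"z":0,"wx":0,"wy":0,"wz":0,"hand":100},{"x":-0.004,"y":-0.0366,"z":0,"wx":0,"wy":0,"wz":0,"hand":100},{"x":-0.004,"y":-0.0366,"z":0,"wx":0,"wy":0,"wz":0,"hand":100},{"x":-0.004,"y":-0.0366,"z":0,"wx":0,"wy":0,"wz":0,"hand":100},{"x":-0.004,"y":-0.0366,"z":0,"wx":0,"wy":0,"wz":0,"hand":100}]'
python3 -m jog '[{"x":0,"y":0,"z":0,"wx":0,"wy":0,"wz":0,"hand":100},{"x":0,"y":0,"z":0,"wx":0,"wy":0,"wz":0,"hand":100}]'
cat > hk.py <<'E'
from h import *
def handle(c,im):
    m=cv2.inRange(cv2.cvtColor(im,cv2.COLOR_BGR2HSV),(105,150,80),(125,255,255))
    m=cv2.morphologyEx(m,cv2.MORPH_CLOSE,np.ones((9,9)))
    n,l,st,ce=cv2.connectedComponentsWithStats(m); i=1+np.argmax(st[1:,4])
    pts=np.argwhere(l==i)[:,::-1].astype(np.float32); r=cv2.minAreaRect(pts); B=cv2.boxPoints(r); print('px',r)
    for z in (.075,.063):
        P=np.array([onz(c,u,v,z) for u,v in B]); e=[P[1]-P[0],P[2]-P[1]]; k=max(e,key=lambda a:np.linalg.norm(a))
        print(z,P.mean(0).round(4),[round(np.linalg.norm(a),4) for a in e],'yaw',np.degrees(np.arctan(k[1]/k[0])).round(2))
E
python3 - <<'E'
from hk import *
c,im=snap('wrist','w3'); handle(c,im)
import pickle; pickle.dump(c,open('w3.pkl','wb'))
E
```

```text
time: 2.42
ee_pos: [0.4832, -0.0509, 0.2316]
ee_rot: [180.0, 0.0, 169.8]
time: 3.08
ee_pos: [0.4629, -0.3448, 0.2315]
ee_rot: [180.0, 0.0, 169.7]
ft_force: [0.2, 1.0, 0.5]
grip_width: 0.0853
time: 3.25
ee_pos: [0.4629, -0.3446, 0.2308]
ee_rot: [180.0, -0.0, 169.6]
ft_force: [0.1, 0.9, 0.8]
grip_width: 0.0855
px ((273.5, 186.0), (102.0, 17.0), 90.0)
0.075 [ 0.4594 -0.3485  0.075 ] [np.float64(0.015), np.float64(0.0978)] yaw -10.11
0.063 [ 0.4626 -0.3492  0.063 ] [np.float64(0.0156), np.float64(0.1018)] yaw -10.11
```

View pics/w3.png

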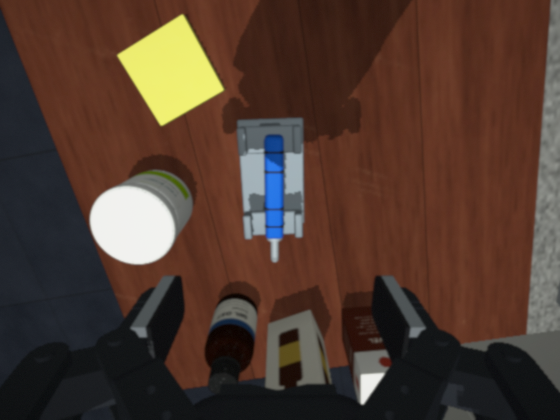

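The handle is at about (0.461, −0.348) with yaw −10.1°, blue at pixel (273,186), the shank pointing to (275,255), and the white jar clear to the left. I'll narrow the jaws and descend.

```bash
python3 -m jog '[{"x":0.0013,"y":-0.0032,"z":0.0,"wx":0,"wy":0,"wz":-0.005,"hand":58},{"x":0,"y":0,"z":0.03,"wx":0,"wy":0,"wz":0,"hand":58},{"x":0,"y":0,"z":0.03,"wx":0,"wy":0,"wz":0,"hand":58},{"x":0,"y":0,"z":0.03,"wx":0,"wy":0,"wz":0,"hand":58},{"x":0,"y":0,"z":0.03,"wx":0,"wy":0,"wz":0,"hand":58},{"x":0,"y":0,"z":0.01,"wx":0,"wy":0,"wz":0,"hand":58},{"x":0,"y":0,"z":0,"wx":0,"wy":0,"wz":0,"hand":58}]'
python3 - <<'E'
from hk import *
c,im=snap('wrist','w4'); handle(c,im); print(proj(c,(.461,-.3475,.075)))
s=arm.get_state(); print(s['ee_pos'])
c,im=snap('scene','s4'); o=cv2.resize(im[200:340,290:470],None,fx=4,fy=4,interpolation=cv2.INTER_CUBIC); cv2.imwrite('pics/s4c.png',o)
E
```

```text
time: 3.88
ee_pos: [0.4604, -0.3453, 0.0997]
ee_rot: [179.9, -0.2, 170.0]
ft_force: [-0.0, 0.5, 0.4]
grip_width: 0.0496
px ((272.5, 247.0), (164.0, 31.0), 90.0)
0.075 [ 0.4587 -0.3486  0.075 ] [np.float64(0.0157), np.float64(0.1004)] yaw -9.34
0.063 [ 0.4645 -0.3498  0.063 ] [np.float64(0.0169), np.float64(0.1077)] yaw -9.34
(np.float64(275.22209325794256), np.float64(257.61998233011377))
[ 0.46113993 -0.3462699   0.10160667]
```

View pics/w4.png

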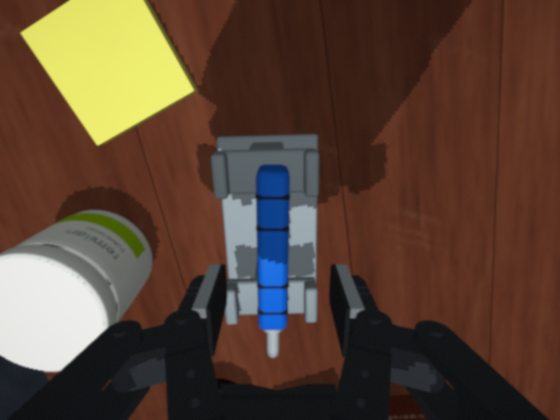

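The descent view shows the handle between the fingers at column 273, with the gap between the saddles (rows 195–280) under the jaws. Descending the rest of the way and closing.

```bash
python3 -m jog '[{"x":0.001,"y":-0.0023,"z":0.012,"wx":0,"wy":0,"wz":0,"hand":58},{"x":0,"y":0,"z":0.02,"wx":0,"wy":0,"wz":0,"hand":58},{"x":0,"y":0,"z":0.02,"wx":0,"wy":0,"wz":0,"hand":58},{"x":0,"y":0,"z":0.0064,"wx":0,"wy":0,"wz":0,"hand":58},{"x":0,"y":0,"z":0,"wx":0,"wy":0,"wz":0,"hand":58},{"x":0,"y":0,"z":0,"wx":0,"wy":0,"wz":0,"hand":58}]'
python3 -m jog '[{"x":0,"y":0,"z":0,"wx":0,"wy":0,"wz":0,"hand":0},{"x":0,"y":0,"z":0,"wx":0,"wy":0,"wz":0,"hand":0},{"x":0,"y":0,"z":0,"wx":0,"wy":0,"wz":0,"hand":0},{"x":0,"y":0,"z":0,"wx":0,"wy":0,"wz":0,"hand":0},{"x":0,"y":0,"z":0,"wx":0,"wy":0,"wz":0,"hand":0},{"x":0,"y":0,"z":0,"wx":0,"wy":0,"wz":0,"hand":0}]'
```

```text
time: 4.48
ee_pos: [0.4603, -0.3498, 0.0444]
ee_rot: [-180.0, 0.1, 170.0]
ft_force: [1.0, -1.6, 0.4]
grip_width: 0.0495
time: 4.98
ee_pos: [0.4602, -0.3498, 0.0441]
ee_rot: [-179.9, 0.1, 169.9]
ft_force: [-0.6, 1.3, 8.7]
grip_width: 0.0171
```

Gripped at 17 mm. Lifting and checking the hook in hand.

```bash
python3 -m jog '[{"x":0,"y":0,"z":-0.01,"wx":0,"wy":0,"wz":0,"hand":0},{"x":0,"y":0,"z":-0.02,"wx":0,"wy":0,"wz":0,"hand":0},{"x":0,"y":0,"z":-0.03,"wx":0,"wy":0,"wz":0,"hand":0},{"x":0,"y":0,"z":-0.03,"wx":0,"wy":0,"wz":0,"hand":0},{"x":0,"y":0,"z":-0.03,"wx":0,"wy":0,"wz":0,"hand":0},{"x":0,"y":0,"z":-0.026,"wx":0,"wy":0,"wz":0,"hand":0},{"x":0,"y":0,"z":-0.01,"wx":0,"wy":0,"wz":-0.06,"hand":0},{"x":0,"y":0,"z":0,"wx":0,"wy":0,"wz":-0.059,"hand":0}]'
python3 -m jog '[{"x":0,"y":0.02,"z":0,"wx":0,"wy":0,"wz":0,"hand":0},{"x":0,"y":0.033,"z":0,"wx":0,"wy":0,"wz":0,"hand":0},{"x":0,"y":0.033,"z":0,"wx":0,"wy":0,"wz":0,"hand":0},{"x":0,"y":0.033,"z":0,"wx":0,"wy":0,"wz":0,"hand":0},{"x":0,"y":0.033,"z":0,"wx":0,"wy":0,"wz":0,"hand":0},{"x":0,"y":0.033,"z":0,"wx":0,"wy":0,"wz":0,"hand":0},{"x":0,"y":0.033,"z":0,"wx":0,"wy":0,"wz":0,"hand":0},{"x":0,"y":0.033,"z":0,"wx":0,"wy":0,"wz":0,"hand":0}]'
python3 -m jog '[{"x":0,"y":0.033,"z":0,"wx":0,"wy":0,"wz":0,"hand":0},{"x":0,"y":0.033,"z":0,"wx":0,"wy":0,"wz":0,"hand":0},{"x":0,"y":0.033,"z":0,"wx":0,"wy":0,"wz":0,"hand":0},{"x":0,"y":0.033,"z":0,"wx":0,"wy":0,"wz":0,"hand":0},{"x":0,"y":0.033,"z":0,"wx":0,"wy":0,"wz":0,"hand":0},{"x":0,"y":0.033,"z":0,"wx":0,"wy":0,"wz":0,"hand":0},{"x":0,"y":0.033,"z":0,"wx":0,"wy":0,"wz":0,"hand":0},{"x":0,"y":0.033,"z":0,"wx":0,"wy":0,"wz":0,"hand":0}]'
python3 -m jog '[{"x":0,"y":0.02,"z":0,"wx":0,"wy":0,"wz":0,"hand":0},{"x":0,"y":0.012,"z":0,"wx":0,"wy":0,"wz":0,"hand":0},{"x":0,"y":0,"z":0,"wx":0,"wy":0,"wz":0,"hand":0},{"x":0,"y":0,"z":0,"wx":0,"wy":0,"wz":0,"hand":0}]'
python3 - <<'E'
from h import *
import pickle
for n in ('scene','top'):
    c,im=snap(n,n+'5')
s=arm.get_state();print(s['ee_pos'],s['ee_rot'])
a=cv2.imread('pics/scene5.png');b=cv2.imread('pics/top5.png')
A=cv2.resize(a[70:215,190:320],None,fx=4,fy=4,interpolation=cv2.INTER_CUBIC)[:580]
T=cv2.resize(b[140:280,150:215],None,fx=4,fy=4,interpolation=cv2.INTER_CUBIC)[:560]
o=np.zeros((580,800,3),np.uint8);o[:580,:520]=A;o[:560,525:785]=T;cv2.imwrite('pics/c5.png',o)
E
```

```text
time: 5.65
ee_pos: [0.4604, -0.3501, 0.2028]
ee_rot: [-179.8, 0.2, 176.9]
ft_force: [1.3, 0.1, -1.2]
grip_width: 0.0171
time: 6.32
ee_pos: [0.4736, -0.0972, 0.1998]
ee_rot: [-180.0, 0.0, 176.7]
ft_force: [0.0, -0.2, -1.7]
grip_width: 0.0167
time: 6.98
ee_pos: [0.4885, 0.1665, 0.1999]
ee_rot: [180.0, 0.0, 176.8]
ft_force: [0.9, -0.2, -1.0]
grip_width: 0.0174
time: 7.32
ee_pos: [0.4906, 0.1966, 0.1992]
ee_rot: [-180.0, 0.0, 176.8]
ft_force: [0.8, 0.3, -1.1]
grip_width: 0.0175
[0.4906364  0.19575355 0.1991108 ] [-1.79985134e+02  1.56018831e-03  1.76707577e+02]
```

View pics/c5.png

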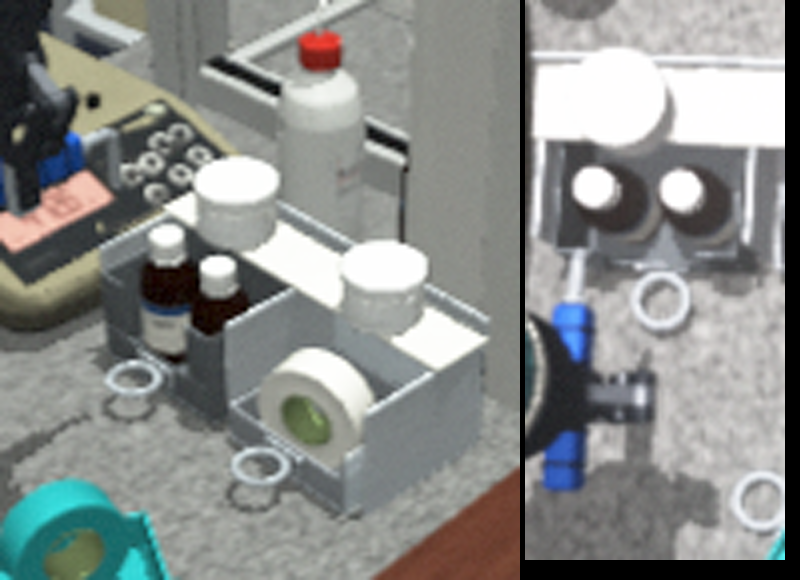

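Scene crop: the hook is level in the jaws at (60–110,150–190). Top crop: the handle is at columns 550–590 and the shank end at about (577,247). I'll check that against the prediction.

```bash
python3 - <<'E'
from h import *
c=cam('top'); b=cv2.imread('pics/top5.png')
s=arm.get_state(); p=np.array(s['ee_pos']); y=np.radians(s['ee_rot'][2]+180); x=np.array([np.cos(y),np.sin(y),0])
h=p+[0,0,.019]
for n,X in [('rear',h-.05*x+[0,0,.012]),('front',h+.05*x+[0,0,.012]),('cornerTop',h+.082*x+[0,0,.004]),('tip',h+.078*x-[0,0,.042])]:
    for k in('top','scene'): print(n,k,X.round(4),np.round(proj(cam(k),X),1))
m=cv2.inRange(cv2.cvtColor(b,cv2.COLOR_BGR2HSV),(105,150,80),(125,255,255)); m[:,:150]=0;m[:,200:]=0
q=np.argwhere(m>0); print(q.min(0),q.max(0)); 
for r in (218,222,226,250,255,260): print(r,q[q[:,0]==r][:,1].min(),q[q[:,0]==r][:,1].max())
# ring centre in top, again
E
```

```text
rear top [0.4407 0.1986 0.2301] [156.8 262.9]
rear scene [0.4407 0.1986 0.2301] [175.5 117.4]
front top [0.5406 0.1929 0.2301] [160.1 215.6]
front scene [0.5406 0.1929 0.2301] [208.8 102.5]
cornerTop top [0.5725 0.191  0.2221] [162.2 201.3]
cornerTop scene [0.5725 0.191  0.2221] [219.1 100.9]
tip top [0.5685 0.1913 0.1761] [167.9 206.2]
tip scene [0.5685 0.1913 0.1761] [219.4 117.3]
[216 155] [261 165]
218 158 165
222 158 163
226 160 165
250 157 163
255 156 161
260 155 163
```

Prediction and image agree: predicted tip (0.5685, 0.1913) against the ring at (0.568, 0.192). Descending to just above the ring to check.

```bash
python3 -m jog '[{"x":0,"y":0,"z":0.03,"wx":0,"wy":0,"wz":0,"hand":0},{"x":0,"y":0,"z":0.03,"wx":0,"wy":0,"wz":0,"hand":0},{"x":0,"y":0,"z":0.03,"wx":0,"wy":0,"wz":0,"hand":0},{"x":0,"y":0,"z":0.03,"wx":0,"wy":0,"wz":0,"hand":0},{"x":0,"y":0,"z":0.01,"wx":0,"wy":0,"wz":0,"hand":0},{"x":0,"y":0,"z":0,"wx":0,"wy":0,"wz":0,"hand":0},{"x":0,"y":0,"z":0,"wx":0,"wy":0,"wz":0,"hand":0}]'
python3 - <<'E'
from h import *
for n in ('scene','top'): snap(n,n+'6')
s=arm.get_state(); p=np.array(s['ee_pos']); y=np.radians(s['ee_rot'][2]+180); x=np.array([np.cos(y),np.sin(y),0])
X=p+[0,0,.019]+.078*x-[0,0,.042]; print(p,X,proj(cam('scene'),X),proj(cam('scene'),(.568,.192,.022)))
a=cv2.imread('pics/scene6.png');b=cv2.imread('pics/top6.png')
A=cv2.resize(a[100:200,190:260],None,fx=5.8,fy=5.8,interpolation=cv2.INTER_CUBIC)[:580]
T=cv2.resize(b[170:265,150:210],None,fx=6,fy=6,interpolation=cv2.INTER_CUBIC)[:570]
o=np.zeros((580,800,3),np.uint8);o[:A.shape[0],:A.shape[1]]=A;o[:570,420:780]=T;cv2.imwrite('pics/c6.png',o)
E
```

```text
time: 8.0
ee_pos: [0.4907, 0.1958, 0.0692]
ee_rot: [-180.0, -0.0, 176.7]
ft_force: [0.7, 0.1, 0.3]
grip_width: 0.0173
[0.4915185  0.19640926 0.07017461] [0.56939017 0.19193671 0.04717461] (np.float64(223.12874498904142), np.float64(157.40875606813643)) (np.float64(223.413714579557), np.float64(164.86236897381454))
```

View pics/c6.png

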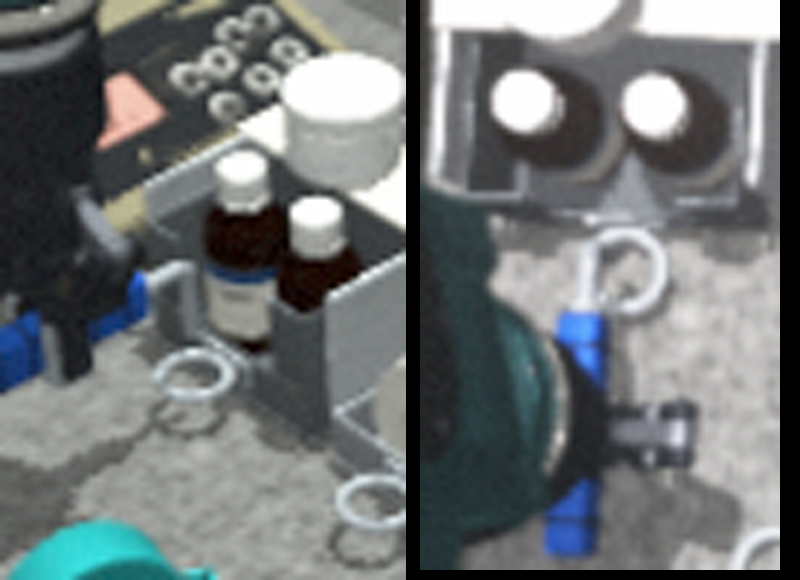

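In the scene crop the tip is at (222.8,159.5) and the ring at (223.6,164.7), both within about 2 px of prediction, with the tip directly above the ring. Lowering in.

```bash
python3 -m jog '[{"x":0,"y":0,"z":0.012,"wx":0,"wy":0,"wz":0,"hand":0},{"x":0,"y":0,"z":0.008,"wx":0,"wy":0,"wz":0,"hand":0},{"x":0,"y":0,"z":0.0,"wx":0,"wy":0,"wz":0,"hand":0}]'
python3 -m jog '[{"x":0,"y":0,"z":0.008,"wx":0,"wy":0,"wz":0,"hand":0},{"x":0,"y":0,"z":0.008,"wx":0,"wy":0,"wz":0,"hand":0},{"x":0,"y":0,"z":0,"wx":0,"wy":0,"wz":0,"hand":0},{"x":0,"y":0,"z":0,"wx":0,"wy":0,"wz":0,"hand":0},{"x":0,"y":0,"z":0,"wx":0,"wy":0,"wz":0,"hand":0},{"x":0,"y":0,"z":0,"wx":0,"wy":0,"wz":0,"hand":0},{"x":0,"y":0,"z":0,"wx":0,"wy":0,"wz":0,"hand":0}]'
python3 - <<'E'
from h import *
for n in ('scene','top'): snap(n,n+'7')
a=cv2.imread('pics/scene7.png');b=cv2.imread('pics/top7.png')
A=cv2.resize(a[100:200,190:260],None,fx=5.8,fy=5.8,interpolation=cv2.INTER_CUBIC)[:580]
T=cv2.resize(b[170:265,150:210],None,fx=6,fy=6,interpolation=cv2.INTER_CUBIC)[:570]
o=np.zeros((580,800,3),np.uint8);o[:A.shape[0],:A.shape[1]]=A;o[:570,420:780]=T;cv2.imwrite('pics/c7.png',o)
E
```

```text
time: 8.35
ee_pos: [0.4904, 0.1965, 0.0484]
ee_rot: [-180.0, -0.0, 176.7]
ft_force: [0.6, -0.1, -1.5]
grip_width: 0.0173
time: 8.93
ee_pos: [0.4908, 0.1968, 0.0332]
ee_rot: [180.0, 0.0, 176.8]
ft_force: [-0.2, -0.1, -1.1]
grip_width: 0.0172
```

View pics/c7.png

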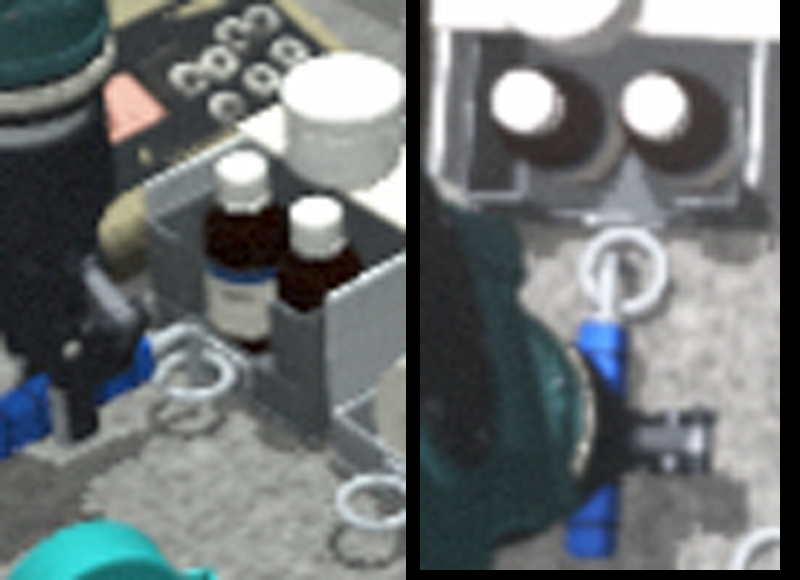

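The tip sits inside the ring: in the top crop the shank passes over the ring opening at (612,265), and the contact force is about zero. Dragging slowly, with about 10 mm of slack plus 60 mm of travel.

```bash
python3 -m jog '[{"x":0.004,"y":0,"z":0,"wx":0,"wy":0,"wz":0,"hand":0},{"x":0.004,"y":0,"z":0,"wx":0,"wy":0,"wz":0,"hand":0},{"x":0.004,"y":0,"z":0,"wx":0,"wy":0,"wz":0,"hand":0},{"x":0.005,"y":0,"z":0,"wx":0,"wy":0,"wz":0,"hand":0},{"x":0.005,"y":0,"z":0,"wx":0,"wy":0,"wz":0,"hand":0},{"x":0.005,"y":0,"z":0,"wx":0,"wy":0,"wz":0,"hand":0},{"x":0.005,"y":0,"z":0,"wx":0,"wy":0,"wz":0,"hand":0},{"x":0.005,"y":0,"z":0,"wx":0,"wy":0,"wz":0,"hand":0}]'
python3 -m jog '[{"x":0.005,"y":0,"z":0,"wx":0,"wy":0,"wz":0,"hand":0},{"x":0.005,"y":0,"z":0,"wx":0,"wy":0,"wz":0,"hand":0},{"x":0.005,"y":0,"z":0,"wx":0,"wy":0,"wz":0,"hand":0},{"x":0.005,"y":0,"z":0,"wx":0,"wy":0,"wz":0,"hand":0},{"x":0.005,"y":0,"z":0,"wx":0,"wy":0,"wz":0,"hand":0},{"x":0.004,"y":0,"z":0,"wx":0,"wy":0,"wz":0,"hand":0},{"x":0.004,"y":0,"z":0,"wx":0,"wy":0,"wz":0,"hand":0},{"x":0,"y":0,"z":0,"wx":0,"wy":0,"wz":0,"hand":0}]'
python3 -m jog '[{"x":0,"y":0,"z":0,"wx":0,"wy":0,"wz":0,"hand":0},{"x":0,"y":0,"z":0,"wx":0,"wy":0,"wz":0,"hand":0},{"x":0,"y":0,"z":0,"wx":0,"wy":0,"wz":0,"hand":0}]'
python3 - <<'E'
from h import *
for n in ('scene','top'): snap(n,n+'8')
a=cv2.imread('pics/scene8.png');b=cv2.imread('pics/top8.png')
A=cv2.resize(a[100:200,175:260],None,fx=5.6,fy=5.6,interpolation=cv2.INTER_CUBIC)[:580]
T=cv2.resize(b[150:270,150:210],None,fx=4.8,fy=4.8,interpolation=cv2.INTER_CUBIC)
o=np.zeros((580,780,3),np.uint8);o[:A.shape[0],:A.shape[1]]=A;o[:576,485:773]=T;cv2.imwrite('pics/c8.png',o)
E
```

```text
time: 9.7
ee_pos: [0.4532, 0.1989, 0.0329]
ee_rot: [180.0, 0.0, 176.8]
ft_force: [1.7, 0.4, -2.0]
grip_width: 0.017
time: 10.37
ee_pos: [0.4198, 0.2007, 0.0329]
ee_rot: [-180.0, -0.0, 176.8]
ft_force: [0.2, -0.5, -0.8]
grip_width: 0.017
time: 10.62
ee_pos: [0.4207, 0.2007, 0.0328]
ee_rot: [-180.0, -0.0, 176.8]
ft_force: [-0.1, 0.4, -1.6]
grip_width: 0.0168
```

View pics/c8.png

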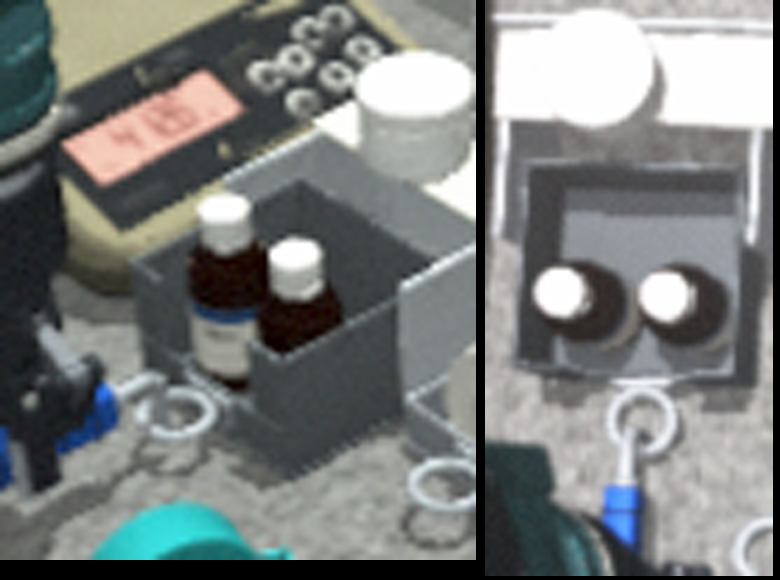

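The box is out about 58 mm: its ring is now at top (182.9,237.5), against row 215.4 before. It stands straight, with the hook still in the ring. Backing off the wire, lifting clear and flying back.

```bash
python3 -m jog '[{"x":-0.005,"y":0,"z":0,"wx":0,"wy":0,"wz":0,"hand":0},{"x":-0.004,"y":0,"z":0,"wx":0,"wy":0,"wz":0,"hand":0},{"x":0,"y":0,"z":0,"wx":0,"wy":0,"wz":0,"hand":0},{"x":0,"y":0,"z":-0.01,"wx":0,"wy":0,"wz":0,"hand":0},{"x":0,"y":0,"z":-0.01,"wx":0,"wy":0,"wz":0,"hand":0},{"x":0,"y":0,"z":-0.015,"wx":0,"wy":0,"wz":0,"hand":0}]'
python3 -m jog '[{"x":0,"y":0,"z":-0.025,"wx":0,"wy":0,"wz":0,"hand":0},{"x":0,"y":0,"z":-0.03,"wx":0,"wy":0,"wz":0,"hand":0},{"x":0,"y":0,"z":-0.03,"wx":0,"wy":0,"wz":0,"hand":0},{"x":0,"y":0,"z":-0.03,"wx":0,"wy":0,"wz":0,"hand":0},{"x":0,"y":0,"z":-0.017,"wx":0,"wy":0,"wz":0,"hand":0},{"x":0,"y":0,"z":0,"wx":0,"wy":0,"wz":0.06,"hand":0},{"x":0,"y":0,"z":0,"wx":0,"wy":0,"wz":0.06,"hand":0},{"x":0,"y":0,"z":0,"wx":0,"wy":0,"wz":0,"hand":0}]'
python3 -m jog '[{"x":-0.0079,"y":-0.0335,"z":0,"wx":0,"wy":0,"wz":0,"hand":0},{"x":-0.0079,"y":-0.0335,"z":0,"wx":0,"wy":0,"wz":0,"hand":0},{"x":-0.0079,"y":-0.0335,"z":0,"wx":0,"wy":0,"wz":0,"hand":0},{"x":-0.0079,"y":-0.0335,"z":0,"wx":0,"wy":0,"wz":0,"hand":0},{"x":-0.0079,"y":-0.0335,"z":0,"wx":0,"wy":0,"wz":0,"hand":0},{"x":-0.0079,"y":-0.0335,"z":0,"wx":0,"wy":0,"wz":0,"hand":0},{"x":-0.0079,"y":-0.0335,"z":0,"wx":0,"wy":0,"wz":0,"hand":0},{"x":-0.0079,"y":-0.0335,"z":0,"wx":0,"wy":0,"wz":0,"hand":0}]'
python3 -m jog '[{"x":-0.0079,"y":-0.0335,"z":0,"wx":0,"wy":0,"wz":0,"hand":0},{"x":-0.0079,"y":-0.0335,"z":0,"wx":0,"wy":0,"wz":0,"hand":0},{"x":-0.0079,"y":-0.0335,"z":0,"wx":0,"wy":0,"wz":0,"hand":0},{"x":-0.0079,"y":-0.0335,"z":0,"wx":0,"wy":0,"wz":0,"hand":0},{"x":-0.0079,"y":-0.0335,"z":0,"wx":0,"wy":0,"wz":0,"hand":0},{"x":-0.0079,"y":-0.0335,"z":0,"wx":0,"wy":0,"wz":0,"hand":0},{"x":-0.0079,"y":-0.0335,"z":0,"wx":0,"wy":0,"wz":0,"hand":0},{"x":-0.0079,"y":-0.0335,"z":0,"wx":0,"wy":0,"wz":0,"hand":0}]'
python3 -m jog '[{"x":0,"y":0,"z":0,"wx":0,"wy":0,"wz":0,"hand":0},{"x":0,"y":0,"z":0,"wx":0,"wy":0,"wz":0,"hand":0},{"x":0,"y":0,"z":0,"wx":0,"wy":0,"wz":0,"hand":0}]'
```

```text
time: 11.22
ee_pos: [0.4293, 0.2, 0.0676]
ee_rot: [-180.0, -0.1, 176.7]
ft_force: [-0.0, 1.3, -1.5]
grip_width: 0.0172
time: 11.88
ee_pos: [0.4299, 0.2002, 0.2001]
ee_rot: [180.0, 0.0, 169.7]
ft_force: [-0.5, -0.3, -1.3]
grip_width: 0.0171
time: 12.55
ee_pos: [0.4445, -0.0765, 0.1998]
ee_rot: [180.0, -0.0, 170.0]
ft_force: [1.5, 0.9, -1.1]
grip_width: 0.0173
time: 13.22
ee_pos: [0.4596, -0.3514, 0.1995]
ee_rot: [180.0, -0.0, 170.0]
ft_force: [-0.3, -0.2, -1.0]
grip_width: 0.0173
time: 13.47
ee_pos: [0.4598, -0.3494, 0.1994]
ee_rot: [180.0, -0.1, 169.9]
ft_force: [0.0, 1.7, -1.2]
grip_width: 0.0169
```

```bash
python3 -m jog '[{"x":0,"y":0,"z":0.03,"wx":0,"wy":0,"wz":0,"hand":0},{"x":0,"y":0,"z":0.03,"wx":0,"wy":0,"wz":0,"hand":0},{"x":0,"y":0,"z":0.03,"wx":0,"wy":0,"wz":0,"hand":0},{"x":0,"y":0,"z":0.03,"wx":0,"wy":0,"wz":0,"hand":0},{"x":0,"y":0,"z":0.02,"wx":0,"wy":0,"wz":0,"hand":0},{"x":0,"y":0,"z":0.01,"wx":0,"wy":0,"wz":0,"hand":0},{"x":0,"y":0,"z":0.004,"wx":0,"wy":0,"wz":0,"hand":0},{"x":0,"y":0,"z":0,"wx":0,"wy":0,"wz":0,"hand":0}]'
python3 -m jog '[{"x":0,"y":0,"z":0.001,"wx":0,"wy":0,"wz":0,"hand":0},{"x":0,"y":0,"z":0,"wx":0,"wy":0,"wz":0,"hand":0}]'
```

```text
time: 14.13
ee_pos: [0.4601, -0.3491, 0.046]
ee_rot: [180.0, -0.0, 169.9]
ft_force: [0.9, -0.4, -1.0]
grip_width: 0.017
time: 14.3
ee_pos: [0.4606, -0.3501, 0.0461]
ee_rot: [-179.9, 0.1, 169.9]
ft_force: [0.2, 0.6, -1.1]
grip_width: 0.017
```

```bash
python3 -m jog '[{"x":0,"y":0,"z":0.001,"wx":0,"wy":0,"wz":0,"hand":0},{"x":0,"y":0,"z":0,"wx":0,"wy":0,"wz":0,"hand":0},{"x":0,"y":0,"z":0,"wx":0,"wy":0,"wz":0,"hand":0}]'
python3 -m jog '[{"x":0,"y":0,"z":0.001,"wx":0,"wy":0,"wz":0,"hand":0},{"x":0,"y":0,"z":0,"wx":0,"wy":0,"wz":0,"hand":0},{"x":0,"y":0,"z":0,"wx":0,"wy":0,"wz":0,"hand":0}]'
```

```text
time: 14.55
ee_pos: [0.4601, -0.3498, 0.0443]
ee_rot: [-180.0, 0.0, 169.9]
ft_force: [0.7, -1.0, -1.3]
grip_width: 0.0169
time: 14.8
ee_pos: [0.4602, -0.3498, 0.0441]
ee_rot: [-180.0, 0.1, 169.9]
ft_force: [-4.2, 2.4, 16.8]
grip_width: 0.0172
```

Contact at the original height (16.8 N upward). Releasing to the earlier opening, then retreating upward.

```bash
python3 -m jog '[{"x":0,"y":0,"z":-0.0005,"wx":0,"wy":0,"wz":0,"hand":58},{"x":0,"y":0,"z":0,"wx":0,"wy":0,"wz":0,"hand":58},{"x":0,"y":0,"z":0,"wx":0,"wy":0,"wz":0,"hand":58},{"x":0,"y":0,"z":0,"wx":0,"wy":0,"wz":0,"hand":58},{"x":0,"y":0,"z":0,"wx":0,"wy":0,"wz":0,"hand":58}]'
python3 -m jog '[{"x":0,"y":0,"z":-0.01,"wx":0,"wy":0,"wz":0,"hand":58},{"x":0,"y":0,"z":-0.02,"wx":0,"wy":0,"wz":0,"hand":58},{"x":0,"y":0,"z":-0.03,"wx":0,"wy":0,"wz":0,"hand":58},{"x":0,"y":0,"z":-0.03,"wx":0,"wy":0,"wz":0,"hand":58},{"x":0,"y":0,"z":-0.03,"wx":0,"wy":0,"wz":0,"hand":58},{"x":0,"y":0,"z":-0.03,"wx":0,"wy":0,"wz":0,"hand":58},{"x":0,"y":0,"z":-0.037,"wx":0,"wy":0,"wz":0,"hand":58},{"x":0,"y":0,"z":0,"wx":0,"wy":0,"wz":0,"hand":58}]'
python3 -m jog '[{"x":0,"y":0,"z":0,"wx":0,"wy":0,"wz":0,"hand":58},{"x":0,"y":0,"z":0,"wx":0,"wy":0,"wz":0,"hand":58},{"x":0,"y":0,"z":0,"wx":0,"wy":0,"wz":0,"hand":58}]'
python3 - <<'E'
from hk import *
c,im=snap('wrist','w9'); handle(c,im)
ct,b=snap('top','top9')
T=cv2.resize(b[145:250,145:270],None,fx=3.5,fy=3.5,interpolation=cv2.INTER_CUBIC)
W=cv2.resize(im[90:290,200:360],None,fx=2.2,fy=2.2,interpolation=cv2.INTER_CUBIC)
o=np.zeros((440,800,3),np.uint8);o[:T.shape[0],:T.shape[1]]=T;o[:440,445:797]=W;cv2.imwrite('pics/c9.png',o)
E
```

```text
time: 15.22
ee_pos: [0.46, -0.3497, 0.0433]
ee_rot: [180.0, -0.0, 169.9]
ft_force: [-0.2, -0.8, -0.1]
grip_width: 0.0499
time: 15.88
ee_pos: [0.4613, -0.3509, 0.2375]
ee_rot: [-179.7, 0.4, 169.9]
ft_force: [0.6, -0.8, 0.5]
grip_width: 0.0497
time: 16.13
ee_pos: [0.4596, -0.3493, 0.2297]
ee_rot: [180.0, -0.1, 169.9]
ft_force: [-0.9, -0.0, -0.3]
grip_width: 0.0493
px ((277.0, 189.0), (102.0, 18.0), 90.0)
0.075 [ 0.4591 -0.3504  0.075 ] [np.float64(0.0158), np.float64(0.098)] yaw -9.6
0.063 [ 0.4625 -0.351   0.063 ] [np.float64(0.0165), np.float64(0.102)] yaw -9.6
```

View pics/c9.png

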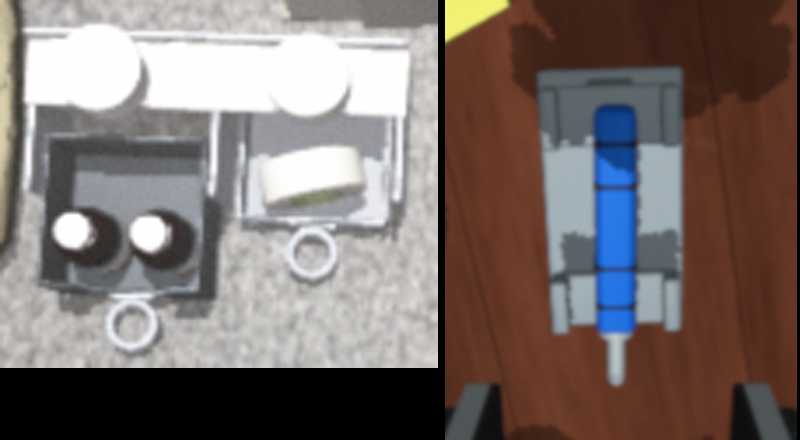

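The hook lies on its rest, with its handle within 2 mm of where it was. The bottle box is out with its ring at top (182.7,237.9), and the label ring at (234.1,217.6) hasn't moved. Handing in.

```bash
python3 - <<'E'
from h import *
c=cam('top'); a=onz(c,184,215.4,.022);b=onz(c,182.7,237.9,.022); print(b-a,np.linalg.norm(b-a))
print(arm.sign_off())
E
```

```text
[-0.05960957  0.00310447  0.        ] 0.05969035844498862
the job is handed in; nothing more can be done
None
```

I took the blue-handled hook from its rest, lowered its tip into the bottle box's ring and dragged the box straight out. I then lifted the hook clear, laid it back on its rest, and handed the job in after about 16 s of the 58 s allowed. `sign_off` gives no verdict.

My last checks, all from images:
- **Bottle box:** it stands about 60 mm out of its bay, along the bay axis. It looked straight by eye; I did not measure its angle.
- **Label box:** its ring is at the same pixel as at the start, within about 1 px.
- **Hook:** the handle is within about 2 mm of where it lay, with yaw −9.6° against −10.1° before and the hook end the same way round. The wrist view showed it seated in the saddles, with the gripper about 19 cm above.
- **Forces:** the readings stayed near zero while the tip went in and during the drag. The highest I read was 16.8 N, when the hook seated back on its rest. I saw no sign of the gripper touching the bottle box.

Two small disagreements: the wrist and top cameras differed by about 3 mm on the ring's position, so I aimed in between. Some early move calls were refused because each row needs every key; nothing moved in those.

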